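Put three shuffled bench items back in their own trays

TASK

The three steel trays hold the wrong things: put the purple jar in the middle of the round tray, the touch-up bottle in the middle of the square tray and the torch in the middle of the six-sided tray, all standing upright. On the way, stand one of the three on the empty cork mat to free its tray. Tip none of the three over, and leave the measuring cup, star knob and paint gauge where they are.

Things in the scene. Friction and masses are not known exactly. Their poses are not given: they have to be found in the camera images.
- jar: purple round jar with a ribbed purple lid screwed on tight, 60 mm diameter over its whole height, 72 mm tall, standing upright, loose, about 0.13 kg. At the start it stands in the square tray. Origin: centre of its underside; z is its axis, upward.
- touchup_bottle: small touch-up paint bottle: pale grey body 26 mm diameter up to 40 mm, black brush cap 18 mm diameter from 40 to 74 mm (fixed on), 74 mm tall, standing upright, loose, about 0.04 kg. At the start it stands in the six-sided tray. Origin: centre of its underside; z is its axis, upward.
- torch: dark grey inspection torch standing on its head, 31 mm diameter, 109 mm tall with the tail switch (which is fixed), loose, about 0.11 kg. At the start it stands in the round tray. Origin: centre of its underside (the head); z is its axis, upward.
- round_tray: Round pressed-steel tray, plain metal with a flat grey liner, fixed to the bench. 84 mm clear inside (diameter; 90 mm outside), walls 3 mm thick, rim 13 mm above the bench. Origin: centre of its underside, on the bench; z up; the inner floor is 5 mm above the origin.
- square_tray: Square pressed-steel tray, plain metal with a flat grey liner, fixed to the bench. 84 mm clear inside (each way; 90 mm outside, sides along its x and y), walls 3 mm thick, rim 13 mm above the bench. Origin: centre of its underside, on the bench; z up; the inner floor is 5 mm above the origin.
- hex_tray: Six-sided pressed-steel tray, plain metal with a flat grey liner, fixed to the bench. 84 mm clear inside (between opposite sides; 90 mm outside between sides, 104 mm over the corners), walls 3 mm thick, rim 13 mm above the bench. Origin: centre of its underside, on the bench; z up; the inner floor is 5 mm above the origin.
- spare_mat: empty square cork mat, 100 x 100 x 4 mm, fixed to the bench: the free spot. Origin: centre of its underside, on the bench; its top is 4 mm above the origin. Beside the robot a blue air hose hangs from the ceiling about 0.06 m ahead of and 0.2 m left of its base axis: keep the upper arm clear of it (do not draw the tool back high and close on the left).
- star_key: bystander, leave alone: white plastic star-shaped knob, 36 mm across, 20 mm tall, loose on the bench. Origin: centre of its underside.
- measuring_cup: bystander, leave alone: small translucent white plastic cup, 60 mm diameter at the rim, 59 mm tall, standing open side up, loose and light. Origin: centre of its underside.
- paint_gauge: bystander, leave alone: dark grey hand-held meter with a small display, 46 x 111 x 24 mm (long along its y), lying flat, loose. Origin: near the centre of its underside.
Not all that is in view belongs to the job. Leave any green look-alike of the torch alone.

How it is judged:
By the outcome, as a careful person would: the job done as asked, in the order asked, and still so for the second after the job is handed in, with the robot touching nothing.
It also fails if it takes over 104 s, if anything falls off the work surface, if the arm or the gripper's body presses on something with over 40 N, if the wrist force passes 120 N, or if a joint passes its speed limit or range.

ROBOT

A 6-joint arm with a two-finger parallel gripper is mounted at the origin on a cart in front of the work surface, level with it; the furniture and walls round the work are solid. World frame = base frame: x ahead of the robot, y to its left, z up, the work surface at z = 0. Lengths are in m, angles in degrees, forces in N, time in s.
With the tool pointing down it reaches from about 0.35 to 0.875 m from the base axis. Payload 4.2 kg.
Tool frame: the origin (TCP) lies on the centre line of the jaws, within the pads' length; the fingertips stand 17 mm ahead of it and the grasp point (between the pads) lies 2 mm behind it; z points along the fingers, y is the direction in which the jaws open and shut (so a half turn about z gives the same grasp; the last joint's range is limited). The gripper opens to 87 mm and grips with 3 to 60 N. Pads are 19 mm wide; open, the fingers measure 117 mm over their backs; the gripper's body (75 mm by 190 mm) begins 51 mm behind the grasp point.
Start: joints at [-50.443, 22.042, 0.453, 0, -68.411, -14.817], TCP at [0.262, -0.568, 0.24] pointing down, gripper open.
Joint ranges: [-179.83, 179.83], [-69.29, 118.12], [-61.27, 80.66], [-181.25, 117.63], [-171.15, -9.14], [-177.46, 177.46]. Speed limits (degrees/s): [159.86, 159.86, 180, 180, 180, 180].

INTERFACE

Orientations are given as a 3x3 rotation matrix whose columns are the frame's x, y, z axes.
In Python, from station import * gives the robot as it stands.
- The arm moves only by the tool play_rows, never from a script. Its argument "targets" is a list that holds one entry, the list of rows, each a list of 5 numbers: the closure, from 0 (fully open) to 1 (shut), then the shift along the world's x, y, z in m, then the turn about the world's z in rad. In form: [[[gripper, x, y, z, twist], ...]]. A call has 1 to 5 rows; each row is the pose to reach, as a shift and turn from the pose commanded when the call began; what a row does not reach only later rows make up. A row lasts 1/12 s, in which the tool goes at most 41.7 mm and 7.16 degrees, less where a joint would pass 70% of its speed; a pose out of reach is approached as far as the arm can. A call with a gripper value outside its range is refused whole. The fingers move at their own pace and stop on an object; the grip force is fixed at half the most. Time passes only in rows, so rows that repeat a pose let the fingers close. It gives the time, the measured TCP pose, the force and the opening at its end, in the units of the state.
- sense(): the state, without advancing time (a new reading comes with each control period).
- capture(name): name is "scene" or "top" or "wrist"; returns the picture (480x640x3 uint8, blue, green, red); there is no depth.
- get_calibration(name): a dict with "camera_matrix" (3x3 intrinsics, pixels), "T" (4x4, takes a point from camera to world coordinates). Camera axes: x right, y up, looking along -z (the intrinsics and any distortion apply to the point x, -y, -z); pixel columns grow to the right and rows downward; lengths in m; the calibration is good to about 2 mm. A picture is of the moment at which its call begins: read the wrist's pose just before it. get_calibration takes no time and is no camera call; for the wrist camera it gives the pose at the moment of the call.
- finish_job(): hands the job in, once; it reports no verdict.
The state is a dict: "time_s": time; "joints": joint angles; "joint_velocities": joint speeds; "effort": joint torques, N m; "tcp_pos": TCP position; "ee_rot": TCP orientation; "wrist_force": force on the tool from outside, world axes, zero at the start; "moment": the same for the moment, N m; "gripper_width": opening from 0.0 (shut) to 1.0 (fully open).
Only numpy, scipy, OpenCV 4.12 (cv2) and the standard library are available. Lean on these libraries where they do the work, as an engineer would, in place of code of your own. Each camera call takes 0.05 s, during which the arm holds its last target. There are 200 camera calls.

## Working session

There is one attempt and no reset: what is moved stays moved. The work goes in short steps, Python scripts to look and compute and a tool call to move; the robot and the scene stay as the last step left them, time stands still between calls to the robot, and variables do not carry over. Pictures are saved under pics/ and viewed, on a budget of 14 in all, crops included, one or two more only if the job needs it, and the job is handed in when it is done.

Besides the shell and the picture viewer there is one more tool, called after ">>>" by a JSON object that holds its "api" and its "payload", one argument or row to a line. play_rows: Moves the arm, as the interface text tells. Its arguments: {"type":"object","properties":{"targets":{"type":"array","items":{"type":"array","items":{"type":"array","items":{"type":"number"}}}}},"required":["targets"]}

```bash
mkdir -p pics; ls
python3 - <<'E'
from station import *
import cv2
for n in("scene","top"):
    cv2.imwrite(f"pics/{n}0.png",capture(n)); c=get_calibration(n); print(n,c)
s=sense();print(s['time_s'],s['tcp_pos'],s['ee_rot'],s['gripper_width'])
E
```

```text
pics
scene {'camera_matrix': array([[489.01479609,   0.        , 320.4920725 ],
       [  0.        , 489.01479609, 235.71944651],
       [  0.        ,   0.        ,   1.        ]]), 'T': array([[ 0.49952039,  0.49353188, -0.71197308, -0.07637024],
       [-0.86629841,  0.28216505, -0.41220136, -0.52021918],
       [-0.00254059,  0.82268412,  0.56849308,  0.54682849],
       [ 0.        ,  0.        ,  0.        ,  1.        ]])}
top {'camera_matrix': array([[523.77371646,   0.        , 316.93478875],
       [  0.        , 523.77371646, 233.51612809],
       [  0.        ,   0.        ,   1.        ]]), 'T': array([[ 0.02212199,  0.9832353 , -0.18099439,  0.37532421],
       [-0.99947526,  0.02603484,  0.01927129, -0.16251174],
       [ 0.02366038,  0.18047309,  0.9832953 ,  0.99516495],
       [ 0.        ,  0.        ,  0.        ,  1.        ]])}
0.1 [ 0.26135005 -0.56720879  0.2385795 ] [[-9.08295686e-01 -4.18327785e-01 -9.00811690e-04]
 [-4.18328740e-01  9.08294116e-01  1.69203485e-03]
 [ 1.10376765e-04  1.91370338e-03 -9.99998163e-01]] 0.998925114694115
```

View pics/top0.png

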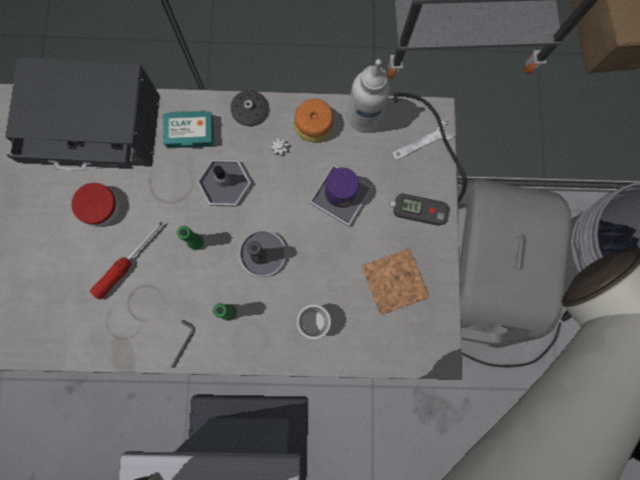

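View pics/scene0.png

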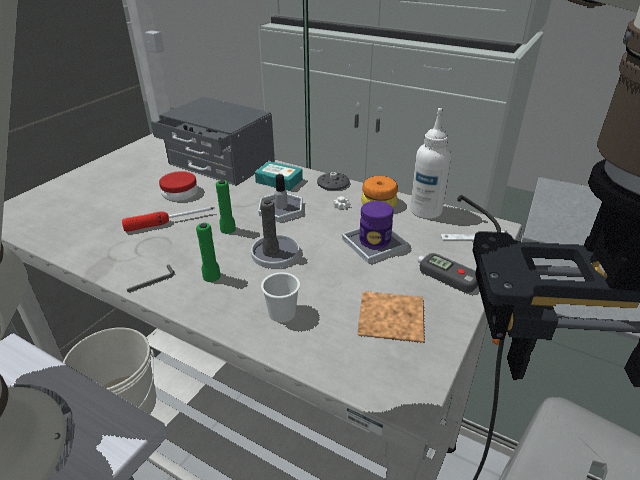

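Candidates (top view):
- **Torch:** dark one in the round tray (258,250). The green look-alikes at (190,237) and (224,311) are to be left alone.
- **Jar:** purple one in the square tray (342,187). The orange/yellow (314,120) and red (95,204) ones are others.
- **Bottle:** in the six-sided tray (222,175). The white glue bottle at (370,98) is another.
- **Mat:** (396,281).

By description I choose the dark torch, the purple jar and the bottle in the six-sided tray. Next is a close crop to check this.

```bash
python3 - <<'E'
import cv2
im=cv2.imread("pics/top0.png")[145:345,185:450]
cv2.imwrite("pics/crop0.png",cv2.resize(im,None,fx=3,fy=3,interpolation=cv2.INTER_CUBIC))
E
cat > h.py <<'E'
from station import *
import numpy as np,cv2
def ray(n,u,v,z,c=None):
    c=c or get_calibration(n);K=c['camera_matrix'];T=c['T']
    d=T[:3,:3]@np.array([(u-K[0,2])/K[0,0],-(v-K[1,2])/K[1,1],-1]);o=T[:3,3]
    return (o+d*(z-o[2])/d[2]).round(4)
def proj(n,p,c=None):
    c=c or get_calibration(n);K=c['camera_matrix'];T=c['T']
    q=T[:3,:3].T@(np.array(p)-T[:3,3]);return (K[0,0]*q[0]/-q[2]+K[0,2]).round(1),(K[1,2]+K[1,1]*q[1]/q[2]).round(1)
E
```

```text
(no output)
```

View pics/crop0.png

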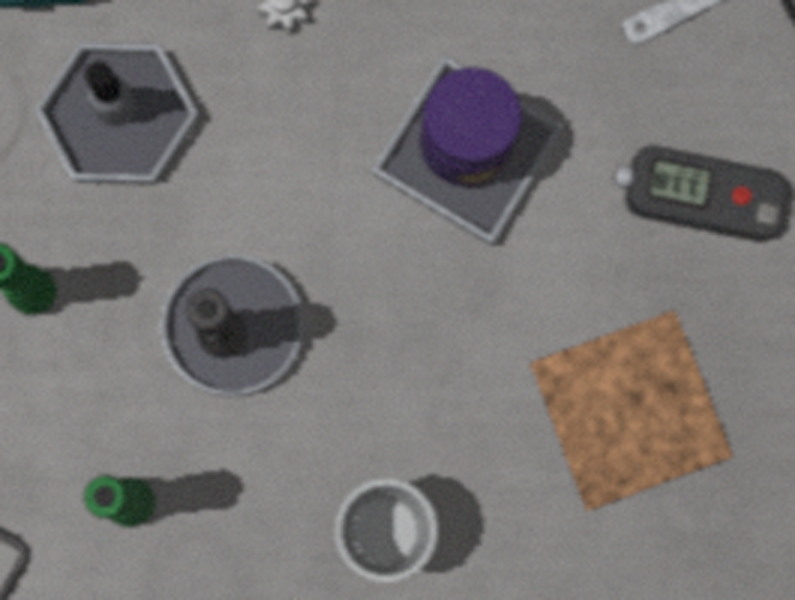

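The crop confirms the choice: purple ribbed lid (471,117), black cap on grey body (102,78), dark torch top (209,307). Tray and mat centres in the crop: hex (120,113), round (234,326), square (471,151), mat (632,410).

Run:
```python
from h import *
R=lambda u,v,z:ray("top",u/3+185-.33,v/3+145-.33,z)
for n,u,v,z in [("hex",120,113,.013),("round",234,326,.013),("square",471,151,.013),("mat",632,410,.004),("jar",471,117,.077),("bottle",102,78,.079),("torch",209,307,.114),("cup",387,530,.059),("star",287,10,.02),("gauge",710,193,.024),
 ("grn1",3,265,.109),("grn2",105,496,.109),("sqA",448,62,.013),("sqB",374,169,.013),("sqC",495,240,.013),("h1",81,46,.013),("h2",158,47,.013),("orange",(314-185)*3,-105,.07),("glueTop",(378-185)*3,(68-145)*3,.2),("hose-ish",(440-185)*3,-50*3,.05)]:
    print(n,R(u,v,z))
c=get_calibration("wrist");print(c); s=sense();print(s['tcp_pos'])
```

```text
hex [ 0.652  -0.0012  0.013 ]
round [ 0.5153 -0.0801  0.013 ]
square [ 0.6331 -0.228   0.013 ]
mat [ 0.4694 -0.3329  0.004 ]
jar [ 0.6376 -0.2234  0.077 ]
bottle [ 0.6549 -0.      0.079 ]
torch [ 0.5114 -0.074   0.114 ]
cup [ 0.3901 -0.1786  0.059 ]
star [ 0.7223 -0.1066  0.02  ]
gauge [ 0.607 -0.38   0.024]
grn1 [0.5334 0.0447 0.109 ]
grn2 [ 0.4044 -0.0205  0.109 ]
sqA [ 0.6925 -0.2121  0.013 ]
sqB [ 0.6194 -0.1657  0.013 ]
sqC [ 0.575  -0.2441  0.013 ]
h1 [0.6962 0.0265 0.013 ]
h2 [ 0.697  -0.0234  0.013 ]
orange [ 0.7818 -0.1693  0.07  ]
glueTop [ 0.8015 -0.2718  0.2   ]
hose-ish [ 0.8295 -0.4131  0.05  ]
{'camera_matrix': array([[389.66071071,   0.        , 322.40599402],
       [  0.        , 389.66071071, 240.41454685],
       [  0.        ,   0.        ,   1.        ]]), 'T': array([[-0.41721965, -0.88248778, -0.21712455,  0.20268816],
       [ 0.90880325, -0.40458437, -0.10192221, -0.59539735],
       [ 0.0020999 , -0.23984745,  0.97080832,  0.38418582],
       [ 0.        ,  0.        ,  0.        ,  1.        ]])}
[ 0.26135005 -0.56720879  0.2385795 ]
```

>>> {"api": "play_rows", "payload": {
  "targets": [
    [[0, 0.022, 0.029, 0.006, 0], [0, 0.044, 0.058, 0.012, 0], [0, 0.066, 0.087, 0.018, 0], [0, 0.088, 0.116, 0.024, 0], [0, 0.11, 0.145, 0.03, 0]]
  ]
}}

```text
time_s: 0.52
tcp_pos: [0.372, -0.421, 0.2693]
ee_rot: [[-0.908, -0.418, -0.001], [-0.418, 0.908, 0.001], [0.0, 0.001, -1.0]]
wrist_force: [1.3, 0.1, 0.6]
gripper_width: 1.001
```

>>> {"api": "play_rows", "payload": {
  "targets": [
    [[0, 0.022, 0.029, 0, 0], [0, 0.044, 0.058, 0, 0], [0, 0.066, 0.087, 0, 0], [0, 0.088, 0.116, 0, 0], [0, 0.11, 0.145, 0, 0]]
  ]
}}

```text
time_s: 0.93
tcp_pos: [0.4821, -0.2758, 0.2693]
ee_rot: [[-0.908, -0.419, -0.001], [-0.419, 0.908, 0.0], [0.0, 0.001, -1.0]]
wrist_force: [-0.3, -0.5, 0.3]
gripper_width: 1.0
```

>>> {"api": "play_rows", "payload": {
  "targets": [
    [[0, 0.022, 0.029, 0, 0], [0, 0.044, 0.058, 0, 0], [0, 0.066, 0.087, 0, 0], [0, 0.1, 0.14, 0, 0], [0, 0.1, 0.14, 0, 0]]
  ]
}}

```text
time_s: 1.35
tcp_pos: [0.5833, -0.1343, 0.2687]
ee_rot: [[-0.907, -0.421, -0.0], [-0.421, 0.907, 0.001], [0.0, 0.001, -1.0]]
wrist_force: [0.7, -0.9, -0.3]
gripper_width: 1.0
```

Run:
```python
from h import *
import pickle
c=get_calibration("wrist");s=sense();im=capture("wrist");cv2.imwrite("pics/w1.png",im);pickle.dump(c,open("w1.pkl","wb"))
print(s['time_s'],s['tcp_pos'],s['ee_rot'].round(3) if hasattr(s['ee_rot'],'round') else s['ee_rot'],s['wrist_force'],c['T'][:3,3])
```

```text
1.35 [ 0.58325014 -0.1343361   0.26870603] [[-0.907 -0.421 -0.   ]
 [-0.421  0.907  0.001]
 [ 0.     0.001 -1.   ]] [ 0.67135513 -0.92304227 -0.27752105] [ 0.52457032 -0.16253995  0.41434111]
```

View pics/w1.png

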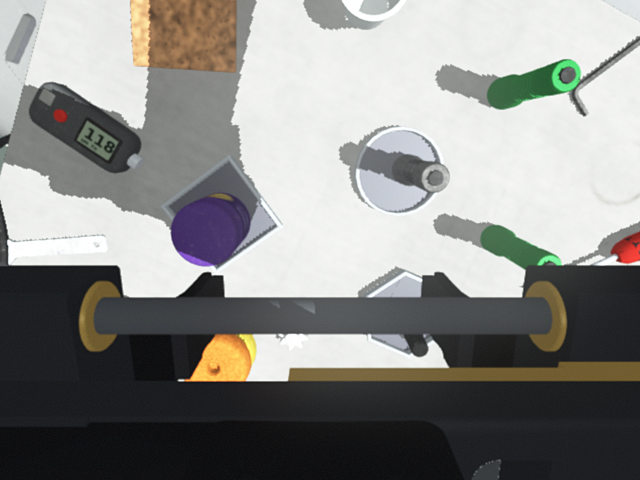

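```bash
python3 - <<'E'
from h import *
import pickle
c=pickle.load(open("w1.pkl","rb"))
for n,u,v,z in [("round",399,170,.013),("torch",436,177,.114),("jar",206,232,.077),("square",222.5,214,.013)]: print(n,ray("wrist",u,v,z,c))
for n,p in [("round",(.5153,-.0801,.013)),("torch",(.5114,-.074,.114)),("torchbase",(.5114,-.074,.013)),("jar",(.6376,-.2234,.077)),("sq",(.6331,-.228,.013))]: print(n,proj("wrist",p,c),proj("scene",p))
E
python3 - <<'E'
import cv2
im=cv2.imread("pics/w1.png")[110:290,140:460]
a=cv2.resize(im,None,fx=2.5,fy=2.5,interpolation=cv2.INTER_CUBIC)
cv2.imwrite("pics/w1c.png",a)
E
```

```text
round [ 0.5149 -0.0809  0.013 ]
torch [ 0.5102 -0.0734  0.114 ]
jar [ 0.6364 -0.2243  0.077 ]
square [ 0.6324 -0.2272  0.013 ]
round (np.float64(399.5), np.float64(170.7)) (np.float64(275.0), np.float64(248.1))
torch (np.float64(434.5), np.float64(178.1)) (np.float64(267.6), np.float64(201.2))
torchbase (np.float64(406.6), np.float64(169.7)) (np.float64(271.0), np.float64(248.2))
jar (np.float64(206.4), np.float64(233.6)) (np.float64(375.3), np.float64(208.7))
sq (np.float64(221.5), np.float64(214.3)) (np.float64(374.5), np.float64(239.2))
```

View pics/w1c.png

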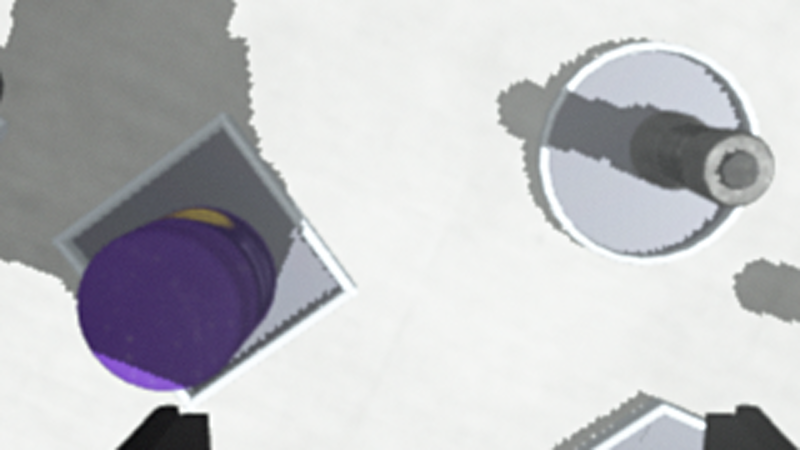

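Trays and objects agree to about 1 mm between the two cameras: in the crop, jar lid at (160,300) and torch top at (740,168). Going for the jar.

>>> {"api": "play_rows", "payload": {
  "targets": [
    [[0, 0.011, -0.018, -0.02, 0], [0, 0.03, -0.045, -0.04, 0], [0, 0.045, -0.07, -0.065, 0], [0, 0.055, -0.086, -0.09, 0], [0, 0.055, -0.086, -0.12, 0]]
  ]
}}

```text
time_s: 1.82
tcp_pos: [0.6382, -0.2269, 0.1482]
ee_rot: [[-0.909, -0.416, 0.002], [-0.416, 0.909, -0.001], [-0.001, -0.002, -1.0]]
wrist_force: [0.5, -0.2, 0.4]
gripper_width: 0.997
```

>>> {"api": "play_rows", "payload": {
  "targets": [
    [[0, 0, 0, 0, 0], [0, 0, 0, 0, 0]]
  ]
}}

```text
time_s: 1.98
tcp_pos: [0.6352, -0.2238, 0.1474]
ee_rot: [[-0.908, -0.418, -0.006], [-0.418, 0.908, 0.0], [0.005, 0.003, -1.0]]
wrist_force: [0.6, -0.1, 1.2]
gripper_width: 1.001
```

>>> {"api": "play_rows", "payload": {
  "targets": [
    [[0, 0.0, 0, -0.025, 0], [0, 0.0, 0, -0.055, 0], [0, 0.0, 0, -0.08, 0], [0, 0.0, 0, -0.09, 0], [0, 0.0, 0, -0.09, 0]]
  ]
}}

```text
time_s: 2.4
tcp_pos: [0.6359, -0.2231, 0.0591]
ee_rot: [[-0.908, -0.419, -0.002], [-0.419, 0.908, 0.0], [0.002, 0.001, -1.0]]
wrist_force: [-0.4, -0.5, 0.1]
gripper_width: 1.002
```

>>> {"api": "play_rows", "payload": {
  "targets": [
    [[0.2, 0, 0, 0, 0], [0.4, 0, 0, 0, 0], [1, 0, 0, 0, 0], [1, 0, 0, 0, 0], [1, 0, 0, 0, 0]]
  ]
}}

```text
time_s: 2.82
tcp_pos: [0.6374, -0.2239, 0.061]
ee_rot: [[-0.908, -0.419, 0.003], [-0.419, 0.908, -0.001], [-0.002, -0.002, -1.0]]
wrist_force: [1.0, -0.9, 0.9]
gripper_width: 0.706
```

>>> {"api": "play_rows", "payload": {
  "targets": [
    [[1, 0, 0, 0, 0], [1, 0, 0, 0, 0], [1, 0, 0, 0, 0]]
  ]
}}

```text
time_s: 3.07
tcp_pos: [0.6374, -0.2239, 0.0609]
ee_rot: [[-0.908, -0.419, 0.002], [-0.419, 0.908, -0.001], [-0.002, -0.002, -1.0]]
wrist_force: [-0.6, 1.0, 6.5]
gripper_width: 0.681
```

Gripped at 59 mm. Lifting and carrying it to the mat.

>>> {"api": "play_rows", "payload": {
  "targets": [
    [[1, 0, 0, 0.008, 0], [1, 0, 0, 0.025, 0], [1, 0, 0, 0.045, 0], [1, -0.01, -0.006, 0.058, 0], [1, -0.03, -0.02, 0.06, 0]]
  ]
}}

```text
time_s: 3.48
tcp_pos: [0.6089, -0.2431, 0.1222]
ee_rot: [[-0.907, -0.421, 0.006], [-0.421, 0.907, -0.001], [-0.004, -0.003, -1.0]]
wrist_force: [0.8, -0.7, -0.2]
gripper_width: 0.68
```

>>> {"api": "play_rows", "payload": {
  "targets": [
    [[1, -0.026, -0.017, 0, 0], [1, -0.055, -0.035, 0, 0], [1, -0.085, -0.054, 0, 0], [1, -0.112, -0.072, 0, 0], [1, -0.13, -0.084, 0, 0]]
  ]
}}

```text
time_s: 3.9
tcp_pos: [0.4723, -0.3283, 0.1191]
ee_rot: [[-0.909, -0.416, -0.003], [-0.416, 0.909, 0.002], [0.002, 0.003, -1.0]]
wrist_force: [-0.5, -0.3, -2.0]
gripper_width: 0.684
```

>>> {"api": "play_rows", "payload": {
  "targets": [
    [[1, -0.008, -0.005, -0.005, 0], [1, -0.008, -0.005, -0.02, 0], [1, -0.008, -0.005, -0.04, 0], [1, -0.008, -0.005, -0.053, 0], [1, -0.008, -0.005, -0.053, 0]]
  ]
}}

```text
time_s: 4.32
tcp_pos: [0.4658, -0.3315, 0.0632]
ee_rot: [[-0.909, -0.417, -0.007], [-0.417, 0.909, 0.004], [0.005, 0.006, -1.0]]
wrist_force: [-0.7, 0.0, -2.8]
gripper_width: 0.681
```

>>> {"api": "play_rows", "payload": {
  "targets": [
    [[1, 0, 0, -0.003, 0], [1, 0, 0, -0.006, 0], [1, 0, 0, -0.007, 0], [1, 0, 0, -0.007, 0]]
  ]
}}

```text
time_s: 4.65
tcp_pos: [0.469, -0.3327, 0.0601]
ee_rot: [[-0.908, -0.419, 0.001], [-0.419, 0.908, -0.0], [-0.001, -0.001, -1.0]]
wrist_force: [0.5, 0.6, -2.3]
gripper_width: 0.682
```

>>> {"api": "play_rows", "payload": {
  "targets": [
    [[1, 0, 0, -0.001, 0], [1, 0, 0, -0.001, 0], [1, 0, 0, -0.001, 0]]
  ]
}}

```text
time_s: 4.9
tcp_pos: [0.4691, -0.3327, 0.0599]
ee_rot: [[-0.908, -0.419, 0.001], [-0.419, 0.908, -0.001], [-0.001, -0.001, -1.0]]
wrist_force: [-2.6, 1.9, 5.8]
gripper_width: 0.682
```

>>> {"api": "play_rows", "payload": {
  "targets": [
    [[0.5, 0, 0, 0, 0], [0.2, 0, 0, 0, 0], [0, 0, 0, 0, 0], [0, 0, 0, 0, 0], [0, 0, 0, 0.012, 0]]
  ]
}}

```text
time_s: 5.32
tcp_pos: [0.4671, -0.3319, 0.0684]
ee_rot: [[-0.909, -0.418, -0.004], [-0.418, 0.909, 0.002], [0.003, 0.004, -1.0]]
wrist_force: [0.2, 0.3, 0.1]
gripper_width: 0.904
```

>>> {"api": "play_rows", "payload": {
  "targets": [
    [[0, 0, 0, 0.03, 0], [0, 0, 0, 0.07, 0], [0, 0.005, 0.009, 0.09, 0], [0, 0.02, 0.036, 0.1, 0], [0, 0.038, 0.067, 0.1, 0]]
  ]
}}

```text
time_s: 5.73
tcp_pos: [0.508, -0.2666, 0.174]
ee_rot: [[-0.909, -0.416, 0.007], [-0.416, 0.909, -0.002], [-0.005, -0.005, -1.0]]
wrist_force: [0.3, -0.3, -0.2]
gripper_width: 0.997
```

>>> {"api": "play_rows", "payload": {
  "targets": [
    [[0, 0.018, 0.032, 0, 0], [0, 0.037, 0.066, 0, 0], [0, 0.056, 0.1, 0, 0], [0, 0.075, 0.134, 0, 0], [0, 0.093, 0.167, 0, 0]]
  ]
}}

```text
time_s: 6.15
tcp_pos: [0.6004, -0.0967, 0.1705]
ee_rot: [[-0.908, -0.419, 0.0], [-0.419, 0.908, 0.0], [-0.0, -0.0, -1.0]]
wrist_force: [0.9, -0.4, 0.0]
gripper_width: 0.998
```

Run:
```python
from h import *
import pickle
c=get_calibration("wrist");s=sense();im=capture("wrist")
print(s['time_s'],s['tcp_pos'])
a=im[60:460]; print([ (n,proj("wrist",p,c)) for n,p in [("hex",(.652,-.001,.013)),("bottletop",(.655,0,.079)),("jar",(.469,-.333,.076))]])
cv2.imwrite("pics/w2.png",im);pickle.dump(c,open("w2.pkl","wb"))
t=capture("top")[145:345,185:450];cv2.imwrite("pics/t2.png",cv2.resize(t,None,fx=3,fy=3,interpolation=cv2.INTER_CUBIC))
```

```text
6.15 [ 0.60036103 -0.09673879  0.17045477]
[('hex', (np.float64(400.5), np.float64(328.6))), ('bottletop', (np.float64(418.5), np.float64(377.0))), ('jar', (np.float64(6.9), np.float64(-168.6)))]
```

View pics/w2.png

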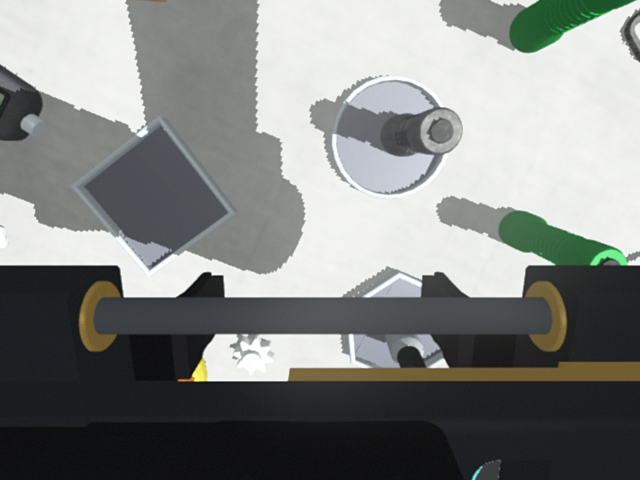

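View pics/t2.png

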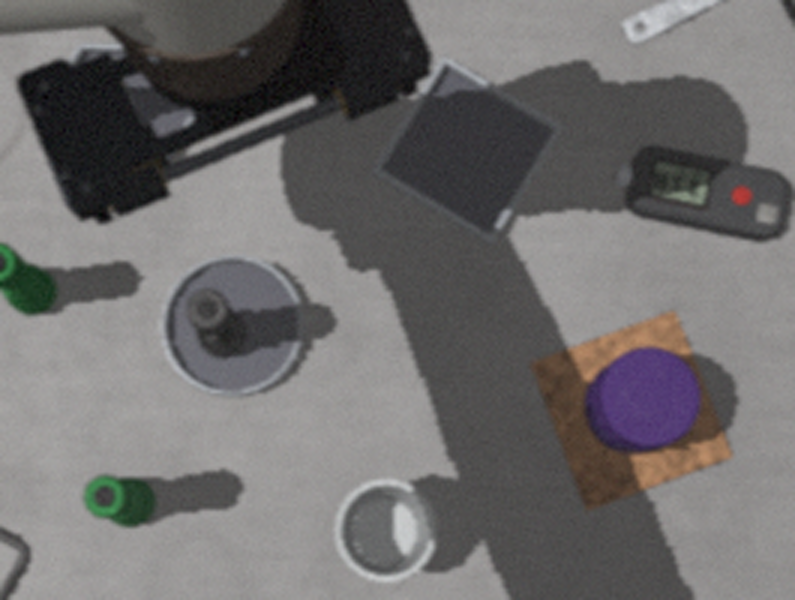

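The jar stands on the mat (crop 647,398). The bottle's cap is just below the bar at (408,353) in the wrist view, as expected. Now the bottle.

>>> {"api": "play_rows", "payload": {
  "targets": [
    [[0, 0.014, 0.025, 0, 0], [0, 0.032, 0.057, 0, 0], [0, 0.05, 0.087, 0, 0], [0, 0.055, 0.097, -0.015, 0], [0, 0.055, 0.097, -0.04, 0]]
  ]
}}

```text
time_s: 6.67
tcp_pos: [0.6581, 0.001, 0.1327]
ee_rot: [[-0.907, -0.422, 0.008], [-0.422, 0.907, 0.001], [-0.008, -0.002, -1.0]]
wrist_force: [0.7, -0.0, 0.2]
gripper_width: 1.002
```

>>> {"api": "play_rows", "payload": {
  "targets": [
    [[0.3, 0, 0, 0, 0], [0.3, 0, 0, 0, 0], [0.3, 0, 0, 0, 0]]
  ]
}}

```text
time_s: 6.92
tcp_pos: [0.6549, -0.0025, 0.1314]
ee_rot: [[-0.908, -0.418, 0.001], [-0.418, 0.908, -0.001], [-0.0, -0.001, -1.0]]
wrist_force: [0.1, 0.2, 0.6]
gripper_width: 0.854
```

Run:
```python
from h import *
s=sense();im=capture("wrist");print(s['tcp_pos'],s['gripper_width'])
b=capture("scene")[130:250,220:380]
a=cv2.resize(im[250:400,200:450],None,fx=3,fy=3,interpolation=cv2.INTER_CUBIC)[:, :]
b=cv2.resize(b,None,fx=2,fy=2)
a=cv2.resize(a,(500,300));o=np.zeros((300,820,3),np.uint8);o[:,:500]=a;o[:240,500:]=b;cv2.imwrite("pics/b3.png",o[:,:800])
```

```text
[ 0.65489053 -0.00246497  0.13141391] 0.8536549448909823
```

View pics/b3.png

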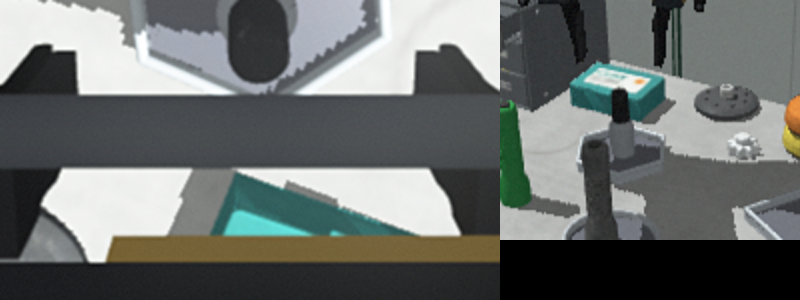

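Wrist crop: the cap's top end is at panel (260,52), i.e. pixel (330,276), between the fingers and slightly right of centre.

Run:
```python
from h import *
import pickle
print(ray("wrist",330,276,.079),proj("wrist",(.655,0,.079)))
c=pickle.load(open("w2.pkl","rb"));print(ray("wrist",154.5,196,.013,c),ray("top",469/3+184.67,149.5/3+144.67,.013),sense()['tcp_pos'])
```

```text
[0.6575 0.0022 0.079 ] (np.float64(328.3), np.float64(270.4))
[ 0.6319 -0.2272  0.013 ] [ 0.6341 -0.2266  0.013 ] [ 0.65529052 -0.00235464  0.13229252]
```

>>> {"api": "play_rows", "payload": {
  "targets": [
    [[0.3, 0.001, 0.003, -0.015, 0], [0.3, 0.001, 0.003, -0.035, 0], [0.3, 0.001, 0.003, -0.055, 0], [0.3, 0.001, 0.003, -0.066, 0], [0.3, 0.001, 0.003, -0.066, 0]]
  ]
}}

```text
time_s: 7.43
tcp_pos: [0.6542, 0.0007, 0.0627]
ee_rot: [[-0.909, -0.418, -0.004], [-0.418, 0.909, -0.001], [0.004, 0.001, -1.0]]
wrist_force: [0.5, -0.9, -1.0]
gripper_width: 0.706
```

>>> {"api": "play_rows", "payload": {
  "targets": [
    [[0.6, 0, 0, 0, 0], [0.6, 0, 0, 0, 0], [0.7, 0, 0, 0, 0], [0.8, 0, 0, 0, 0], [0.9, 0, 0, 0, 0]]
  ]
}}

```text
time_s: 7.85
tcp_pos: [0.656, 0.0015, 0.0655]
ee_rot: [[-0.908, -0.419, 0.002], [-0.419, 0.908, 0.0], [-0.002, -0.0, -1.0]]
wrist_force: [0.7, -0.1, 0.4]
gripper_width: 0.405
```

>>> {"api": "play_rows", "payload": {
  "targets": [
    [[1, 0, 0, 0, 0], [1, 0, 0, 0, 0], [1, 0, 0, 0, 0], [1, 0, 0, 0, 0], [1, 0, 0, 0, 0]]
  ]
}}

```text
time_s: 8.27
tcp_pos: [0.6556, 0.0014, 0.0647]
ee_rot: [[-0.908, -0.419, 0.0], [-0.419, 0.908, -0.0], [-0.0, -0.0, -1.0]]
wrist_force: [0.1, -0.2, 0.8]
gripper_width: 0.203
```

>>> {"api": "play_rows", "payload": {
  "targets": [
    [[1, 0, 0, 0.008, 0], [1, 0, 0, 0.025, 0], [1, 0, 0, 0.045, 0], [1, -0.001, -0.01, 0.058, 0], [1, -0.003, -0.035, 0.06, 0]]
  ]
}}

```text
time_s: 8.68
tcp_pos: [0.6549, -0.0316, 0.1285]
ee_rot: [[-0.906, -0.422, 0.007], [-0.422, 0.906, 0.001], [-0.006, -0.002, -1.0]]
wrist_force: [1.3, -0.5, 0.7]
gripper_width: 0.201
```

>>> {"api": "play_rows", "payload": {
  "targets": [
    [[1, -0.003, -0.035, 0, 0], [1, -0.007, -0.072, 0, 0], [1, -0.011, -0.11, 0, 0], [1, -0.015, -0.145, 0, 0], [1, -0.018, -0.175, 0, 0]]
  ]
}}

```text
time_s: 9.1
tcp_pos: [0.6339, -0.2108, 0.1251]
ee_rot: [[-0.909, -0.418, 0.0], [-0.418, 0.909, -0.0], [0.0, -0.0, -1.0]]
wrist_force: [0.8, 0.3, -0.7]
gripper_width: 0.205
```

>>> {"api": "play_rows", "payload": {
  "targets": [
    [[1, -0.002, -0.018, 0, 0], [1, -0.002, -0.019, -0.015, 0], [1, -0.002, -0.019, -0.035, 0], [1, -0.002, -0.019, -0.053, 0], [1, -0.002, -0.019, -0.055, 0]]
  ]
}}

```text
time_s: 9.52
tcp_pos: [0.63, -0.2274, 0.066]
ee_rot: [[-0.909, -0.417, -0.007], [-0.417, 0.909, 0.002], [0.005, 0.005, -1.0]]
wrist_force: [-1.2, 0.0, -0.3]
gripper_width: 0.204
```

>>> {"api": "play_rows", "payload": {
  "targets": [
    [[1, 0, 0, 0, 0], [1, 0, 0, 0, 0], [1, 0, 0, 0, 0]]
  ]
}}

```text
time_s: 9.77
tcp_pos: [0.6337, -0.2276, 0.0713]
ee_rot: [[-0.908, -0.419, 0.003], [-0.419, 0.908, -0.001], [-0.002, -0.002, -1.0]]
wrist_force: [-0.7, -0.5, 0.2]
gripper_width: 0.2
```

Run:
```python
from h import *
s=sense();print(s['time_s'],s['tcp_pos'],s['gripper_width'],s['wrist_force'])
a=capture("wrist")[200:300,240:400]
b=capture("scene")[170:270,320:430]
o=np.zeros((500,800,3),np.uint8)
o[:300,:480]=cv2.resize(a,(480,300),interpolation=cv2.INTER_CUBIC);o[:290,481:800]=cv2.resize(b,(319,290),interpolation=cv2.INTER_CUBIC)
cv2.imwrite("pics/b4.png",o[:300])
print(proj("wrist",(.633,-.227,.005)),proj("scene",(.633,-.227,.005)))
```

```text
9.7667 [ 0.63369261 -0.22762018  0.07126722] 0.20034963784795765 [-0.69066315 -0.47866189  0.23403127]
(np.float64(325.3), np.float64(261.8)) (np.float64(373.7), np.float64(242.5))
```

View pics/b4.png

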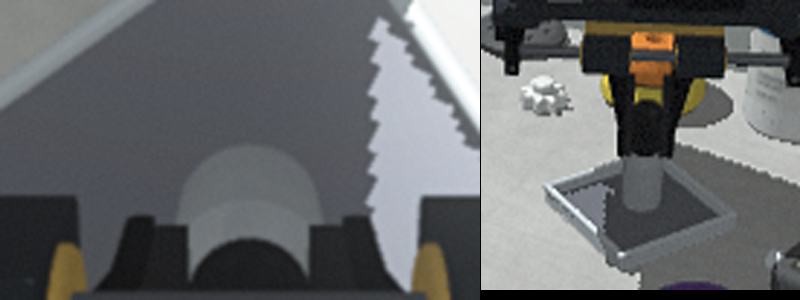

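Run:
```python
from h import *
p=ray("wrist",323.3,248.3,.0115);R=sense()['ee_rot']
print(p,p+0.013*-np.array(get_calibration("wrist")['T'][:3,1])*[1,1,0]/.97,R[:,0],sense()['tcp_pos'])
print(ray("scene",375.5,240.7,.0115))
```

```text
[ 0.6247 -0.2321  0.0115] [ 0.63651261 -0.22666322  0.0115    ] [-0.90800621 -0.41895147 -0.00209374] [ 0.63345387 -0.22754431  0.07108532]
[ 0.6315 -0.2309  0.0115]
```

Base is centred to about 2 mm. Lowering.

>>> {"api": "play_rows", "payload": {
  "targets": [
    [[1, -0.0005, 0, -0.003, 0], [1, -0.0005, 0, -0.006, 0], [1, -0.0005, 0, -0.006, 0], [1, -0.0005, 0, -0.006, 0]]
  ]
}}

```text
time_s: 10.2
tcp_pos: [0.6327, -0.2276, 0.0646]
ee_rot: [[-0.908, -0.419, 0.002], [-0.419, 0.908, -0.0], [-0.001, -0.001, -1.0]]
wrist_force: [-0.7, 1.3, 5.0]
gripper_width: 0.201
```

>>> {"api": "play_rows", "payload": {
  "targets": [
    [[1, 0, 0, -0.001, 0], [1, 0, 0, -0.001, 0], [1, 0, 0, -0.001, 0]]
  ]
}}

```text
time_s: 10.45
tcp_pos: [0.6327, -0.2276, 0.0646]
ee_rot: [[-0.908, -0.419, 0.002], [-0.419, 0.908, -0.001], [-0.001, -0.001, -1.0]]
wrist_force: [-1.7, 1.5, 7.9]
gripper_width: 0.2
```

>>> {"api": "play_rows", "payload": {
  "targets": [
    [[0.8, 0, 0, 0.001, 0], [0.6, 0, 0, 0.001, 0], [0.4, 0, 0, 0.001, 0], [0.3, 0, 0, 0.001, 0], [0.3, 0, 0, 0.001, 0]]
  ]
}}

```text
time_s: 10.87
tcp_pos: [0.6316, -0.2276, 0.0627]
ee_rot: [[-0.908, -0.418, -0.001], [-0.418, 0.908, 0.0], [0.001, 0.001, -1.0]]
wrist_force: [0.2, -0.7, -0.3]
gripper_width: 0.42
```

>>> {"api": "play_rows", "payload": {
  "targets": [
    [[0.3, 0, 0, 0.01, 0], [0.3, 0, 0, 0.035, 0], [0.3, 0, 0, 0.07, 0], [0.3, 0, 0, 0.11, 0], [0.3, -0.005, 0.006, 0.125, 0]]
  ]
}}

```text
time_s: 11.28
tcp_pos: [0.6301, -0.2233, 0.1956]
ee_rot: [[-0.908, -0.419, 0.01], [-0.419, 0.908, -0.004], [-0.008, -0.008, -1.0]]
wrist_force: [1.2, -0.7, 1.3]
gripper_width: 0.687
```

>>> {"api": "play_rows", "payload": {
  "targets": [
    [[0.3, -0.02, 0.026, 0, 0], [0.3, -0.042, 0.054, 0, 0], [0.3, -0.064, 0.082, 0, 0], [0.3, -0.086, 0.11, 0, 0], [0.3, -0.1, 0.128, 0, 0]]
  ]
}}

```text
time_s: 11.7
tcp_pos: [0.5249, -0.092, 0.1893]
ee_rot: [[-0.908, -0.419, 0.0], [-0.419, 0.908, 0.001], [-0.0, 0.0, -1.0]]
wrist_force: [0.8, -0.6, -0.5]
gripper_width: 0.699
```

>>> {"api": "play_rows", "payload": {
  "targets": [
    [[0.3, -0.017, 0.02, 0, 0], [0.3, -0.017, 0.02, -0.03, 0], [0.3, -0.017, 0.02, -0.04, 0], [0.3, -0.017, 0.02, -0.04, 0]]
  ]
}}

```text
time_s: 12.03
tcp_pos: [0.5082, -0.0736, 0.1466]
ee_rot: [[-0.908, -0.419, -0.005], [-0.419, 0.908, -0.0], [0.005, 0.002, -1.0]]
wrist_force: [0.0, 0.3, -0.1]
gripper_width: 0.702
```

Run:
```python
from h import *
s=sense();print(s['time_s'],s['tcp_pos'],s['gripper_width'],s['wrist_force'])
c=get_calibration("wrist");print(proj("wrist",(.511,-.074,.114)),proj("wrist",(.511,-.074,.005)))
a=capture("wrist")
t=capture("top")[145:345,185:450]
o=np.zeros((470,800,3),np.uint8)
o[:300,:480]=cv2.resize(a[200:300,240:400],(480,300),interpolation=cv2.INTER_CUBIC);o[:242,481:800]=cv2.resize(t,(319,242),interpolation=cv2.INTER_CUBIC)
cv2.imwrite("pics/b5.png",o[:300])
```

```text
12.0333 [ 0.50823044 -0.07362549  0.14660126] 0.7023989090879438 [ 0.00943829  0.27266384 -0.05285118]
(np.float64(321.0), np.float64(287.6)) (np.float64(321.2), np.float64(236.8))
```

View pics/b5.png

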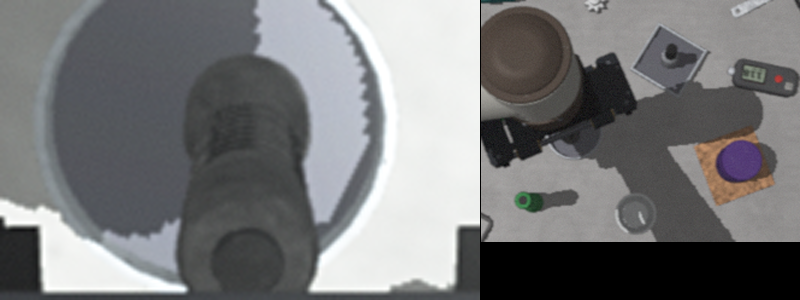

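The torch top, panel (247,262) → (322,287), matches the prediction. The bottle stands in the square tray. Descending on the torch.

>>> {"api": "play_rows", "payload": {
  "targets": [
    [[0.3, 0, 0, -0.02, 0], [0.3, 0, 0, -0.045, 0], [0.3, 0, 0, -0.068, 0], [0.3, 0, 0, -0.075, 0], [0.3, 0, 0, -0.075, 0]]
  ]
}}

```text
time_s: 12.55
tcp_pos: [0.5098, -0.0743, 0.0725]
ee_rot: [[-0.909, -0.418, -0.003], [-0.418, 0.909, -0.001], [0.003, 0.001, -1.0]]
wrist_force: [0.4, -0.4, 0.5]
gripper_width: 0.702
```

>>> {"api": "play_rows", "payload": {
  "targets": [
    [[0.5, 0, 0, 0, 0], [0.6, 0, 0, 0, 0], [0.7, 0, 0, 0, 0], [0.8, 0, 0, 0, 0], [1, 0, 0, 0, 0]]
  ]
}}

```text
time_s: 12.97
tcp_pos: [0.5106, -0.0736, 0.0744]
ee_rot: [[-0.908, -0.419, 0.002], [-0.419, 0.908, 0.0], [-0.002, -0.001, -1.0]]
wrist_force: [0.1, -0.2, 0.3]
gripper_width: 0.408
```

>>> {"api": "play_rows", "payload": {
  "targets": [
    [[1, 0, 0, 0, 0], [1, 0, 0, 0, 0], [1, 0, 0, 0, 0], [1, 0, 0, 0, 0]]
  ]
}}

```text
time_s: 13.3
tcp_pos: [0.5105, -0.0735, 0.0742]
ee_rot: [[-0.908, -0.419, 0.001], [-0.419, 0.908, -0.0], [-0.001, -0.0, -1.0]]
wrist_force: [-1.2, 0.7, 5.5]
gripper_width: 0.347
```

>>> {"api": "play_rows", "payload": {
  "targets": [
    [[1, 0, 0, 0.008, 0], [1, 0, 0, 0.025, 0], [1, 0, 0, 0.045, 0], [1, 0.003, 0.0015, 0.058, 0], [1, 0.015, 0.008, 0.06, 0]]
  ]
}}

```text
time_s: 13.72
tcp_pos: [0.5249, -0.066, 0.1362]
ee_rot: [[-0.909, -0.418, 0.003], [-0.418, 0.909, 0.0], [-0.003, -0.001, -1.0]]
wrist_force: [1.1, 0.2, -0.9]
gripper_width: 0.35
```

>>> {"api": "play_rows", "payload": {
  "targets": [
    [[1, 0.025, 0.0125, 0, 0], [1, 0.055, 0.028, 0, 0], [1, 0.085, 0.0435, 0, 0], [1, 0.11, 0.0565, 0, 0], [1, 0.1265, 0.0645, 0, 0]]
  ]
}}

```text
time_s: 14.13
tcp_pos: [0.6535, 0.0002, 0.133]
ee_rot: [[-0.908, -0.419, 0.0], [-0.419, 0.908, 0.0], [-0.0, -0.0, -1.0]]
wrist_force: [0.5, -0.0, -0.7]
gripper_width: 0.351
```

>>> {"api": "play_rows", "payload": {
  "targets": [
    [[1, 0, 0, 0, 0], [1, 0, 0, -0.01, 0], [1, 0, 0, -0.03, 0], [1, 0, 0, -0.045, 0], [1, 0, 0, -0.05, 0]]
  ]
}}

```text
time_s: 14.55
tcp_pos: [0.6482, -0.0019, 0.08]
ee_rot: [[-0.909, -0.417, -0.007], [-0.417, 0.909, -0.0], [0.007, 0.003, -1.0]]
wrist_force: [-0.5, -0.2, -1.9]
gripper_width: 0.347
```

>>> {"api": "play_rows", "payload": {
  "targets": [
    [[1, 0, 0, 0, 0], [1, 0, 0, 0, 0], [1, 0, 0, 0, 0]]
  ]
}}

```text
time_s: 14.8
tcp_pos: [0.652, -0.0013, 0.0847]
ee_rot: [[-0.908, -0.419, 0.002], [-0.419, 0.908, 0.0], [-0.002, -0.001, -1.0]]
wrist_force: [0.1, 0.5, -1.2]
gripper_width: 0.35
```

Run:
```python
from h import *
s=sense();print(s['time_s'],s['tcp_pos'],s['gripper_width'],s['wrist_force'])
a=capture("wrist")[180:290,210:430]
b=capture("scene")[150:240,230:330]
o=np.zeros((400,800,3),np.uint8)
o[:,:]=cv2.resize(a,(800,400),interpolation=cv2.INTER_CUBIC)
f=np.zeros((600,800,3),np.uint8); f[:275,:550]=cv2.resize(a,(550,275),interpolation=cv2.INTER_CUBIC); f[280:595,:350]=cv2.resize(b,(350,315),interpolation=cv2.INTER_CUBIC)
cv2.imwrite("pics/b6.png",f)
print([proj("wrist",(.652,-.001,z)) for z in(.005,.013)],[proj("scene",(.652,-.001,z)) for z in(.005,.013)])
```

```text
14.8 [ 0.65199648 -0.00126739  0.08470003] 0.34992574165639934 [ 0.13106679  0.52645823 -1.16444236]
[(np.float64(324.1), np.float64(255.2)), (np.float64(324.2), np.float64(259.0))] [(np.float64(280.7), np.float64(207.4)), (np.float64(280.6), np.float64(204.2))]
```

View pics/b6.png

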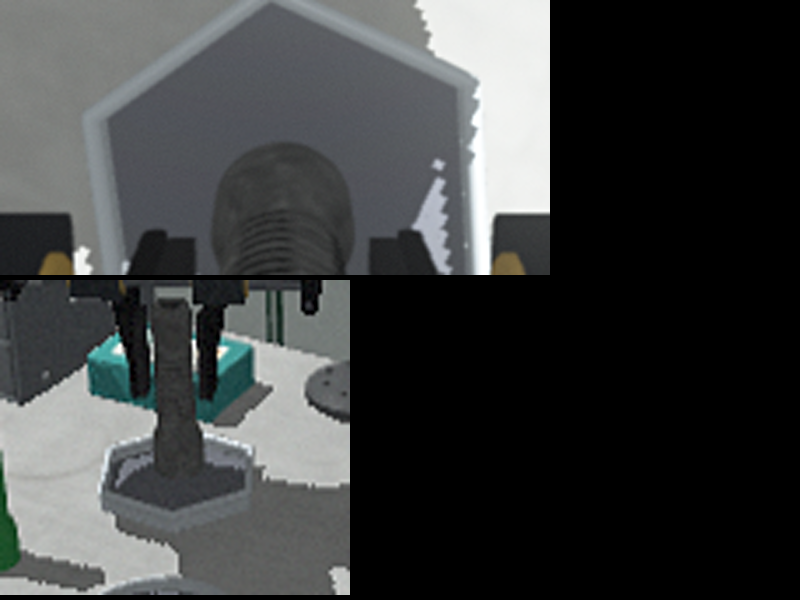

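Torch base at wrist panel (283,200) and tray midline about 290, so roughly 1 mm off. Nudging it and lowering.

>>> {"api": "play_rows", "payload": {
  "targets": [
    [[1, -0.0004, 0.001, -0.004, 0], [1, -0.0004, 0.001, -0.008, 0], [1, -0.0004, 0.001, -0.01, 0], [1, -0.0004, 0.001, -0.01, 0], [1, -0.0004, 0.001, -0.0105, 0]]
  ]
}}

```text
time_s: 15.32
tcp_pos: [0.6512, 0.0, 0.0742]
ee_rot: [[-0.908, -0.419, 0.0], [-0.419, 0.908, -0.0], [-0.0, -0.0, -1.0]]
wrist_force: [-3.3, 1.4, 8.0]
gripper_width: 0.349
```

>>> {"api": "play_rows", "payload": {
  "targets": [
    [[1, 0, 0, -0.001, 0], [1, 0, 0, -0.001, 0], [1, 0, 0, -0.001, 0]]
  ]
}}

```text
time_s: 15.57
tcp_pos: [0.6512, 0.0, 0.0742]
ee_rot: [[-0.908, -0.419, 0.001], [-0.419, 0.908, -0.0], [-0.0, -0.001, -1.0]]
wrist_force: [-3.9, 1.4, 10.2]
gripper_width: 0.351
```

>>> {"api": "play_rows", "payload": {
  "targets": [
    [[0.8, 0, 0, 0.001, 0], [0.6, 0, 0, 0.001, 0], [0.4, 0, 0, 0.001, 0], [0.3, 0, 0, 0.001, 0], [0.3, 0, 0, 0.001, 0]]
  ]
}}

```text
time_s: 15.98
tcp_pos: [0.6511, -0.0002, 0.0725]
ee_rot: [[-0.908, -0.418, -0.001], [-0.418, 0.908, -0.0], [0.001, 0.0, -1.0]]
wrist_force: [-0.2, 0.2, -1.4]
gripper_width: 0.543
```

>>> {"api": "play_rows", "payload": {
  "targets": [
    [[0.3, 0, 0, 0.01, 0], [0, 0, 0, 0.035, 0], [0, 0, 0, 0.07, 0], [0, 0, 0, 0.11, 0], [0, -0.005, -0.009, 0.125, 0]]
  ]
}}

```text
time_s: 16.4
tcp_pos: [0.6496, -0.0083, 0.205]
ee_rot: [[-0.907, -0.421, 0.011], [-0.421, 0.907, 0.0], [-0.01, -0.005, -1.0]]
wrist_force: [0.0, -0.5, 1.4]
gripper_width: 0.915
```

>>> {"api": "play_rows", "payload": {
  "targets": [
    [[0, -0.016, -0.029, 0, 0], [0, -0.035, -0.064, 0, 0], [0, -0.054, -0.099, 0, 0], [0, -0.073, -0.134, 0, 0], [0, -0.092, -0.169, 0, 0]]
  ]
}}

```text
time_s: 16.82
tcp_pos: [0.5532, -0.1794, 0.1989]
ee_rot: [[-0.908, -0.419, 0.001], [-0.419, 0.908, -0.0], [-0.001, -0.001, -1.0]]
wrist_force: [0.4, -0.8, -0.2]
gripper_width: 0.998
```

>>> {"api": "play_rows", "payload": {
  "targets": [
    [[0, -0.019, -0.035, 0, 0], [0, -0.038, -0.07, 0, 0], [0, -0.057, -0.105, 0, 0], [0, -0.077, -0.14, 0, 0], [0, -0.085, -0.1545, -0.02, 0]]
  ]
}}

```text
time_s: 17.23
tcp_pos: [0.4692, -0.3372, 0.1826]
ee_rot: [[-0.909, -0.416, 0.008], [-0.416, 0.909, -0.005], [-0.005, -0.008, -1.0]]
wrist_force: [2.1, 0.5, 0.5]
gripper_width: 1.0
```

>>> {"api": "play_rows", "payload": {
  "targets": [
    [[0, 0, 0, 0, 0], [0, 0, 0, -0.03, 0], [0, 0, 0, -0.04, 0], [0, 0, 0, -0.04, 0]]
  ]
}}

```text
time_s: 17.57
tcp_pos: [0.4677, -0.3314, 0.1356]
ee_rot: [[-0.908, -0.418, -0.006], [-0.418, 0.908, 0.003], [0.004, 0.005, -1.0]]
wrist_force: [-0.1, -0.5, -0.6]
gripper_width: 1.0
```

Run:
```python
from h import *
s=sense();print(s['time_s'],s['tcp_pos'],s['gripper_width'],s['wrist_force'])
t=capture("top")[145:345,185:450];cv2.imwrite("pics/t7.png",cv2.resize(t,None,fx=3,fy=3,interpolation=cv2.INTER_CUBIC))
for n,p in dict(hexc=(.6515,-.0005,.013),torchtop=(.6515,-.0005,.114),sq=(.633,-.227,.013),btop=(.633,-.227,.079),round=(.515,-.0805,.013)).items():
    u,v=proj("top",p);print(n,(u-184.67)*3,(v-144.67)*3)
```

```text
17.5667 [ 0.4676674  -0.33138907  0.13564194] 1.000350950812504 [-0.13065273 -0.48965627 -0.5983457 ]
hexc 118.89000000000007 113.79000000000002
torchtop 92.79000000000002 65.79000000000002
sq 469.59000000000003 151.29000000000002
btop 477.09000000000003 123.69000000000005
round 234.68999999999997 326.49
```

View pics/t7.png

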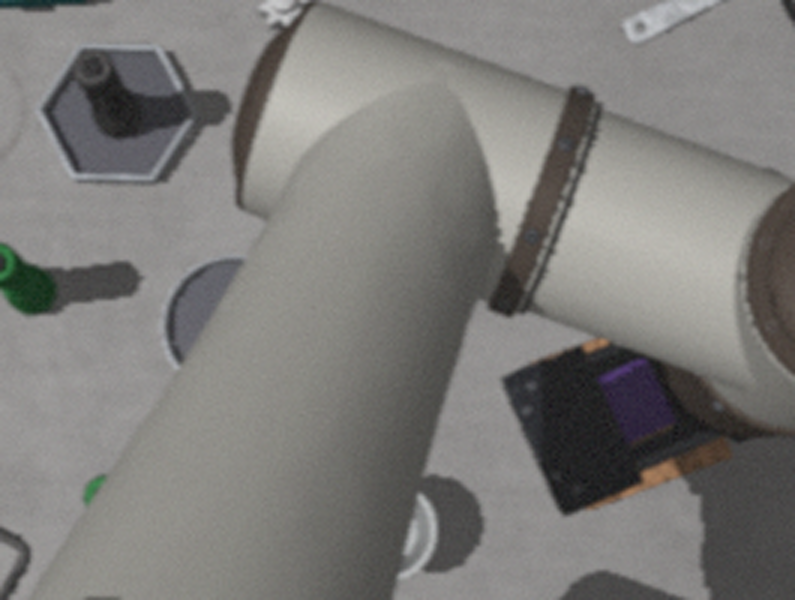

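The torch stands upright in the hex tray, its top at (92,67) against a predicted (93,66). Picking up the jar.

>>> {"api": "play_rows", "payload": {
  "targets": [
    [[0, 0, 0, -0.02, 0], [0, 0, 0, -0.045, 0], [0, 0, 0, -0.068, 0], [0, 0, 0, -0.076, 0], [0, 0, 0, -0.076, 0]]
  ]
}}

```text
time_s: 18.03
tcp_pos: [0.469, -0.3319, 0.0612]
ee_rot: [[-0.908, -0.42, -0.003], [-0.42, 0.908, 0.001], [0.002, 0.002, -1.0]]
wrist_force: [0.7, -0.5, 0.4]
gripper_width: 0.996
```

>>> {"api": "play_rows", "payload": {
  "targets": [
    [[0.2, 0, 0, 0, 0], [0.4, 0, 0, 0, 0], [1, 0, 0, 0, 0], [1, 0, 0, 0, 0], [1, 0, 0, 0, 0]]
  ]
}}

```text
time_s: 18.45
tcp_pos: [0.4696, -0.3328, 0.063]
ee_rot: [[-0.908, -0.419, 0.002], [-0.419, 0.908, -0.001], [-0.001, -0.001, -1.0]]
wrist_force: [-0.4, -0.0, -0.1]
gripper_width: 0.708
```

>>> {"api": "play_rows", "payload": {
  "targets": [
    [[1, 0, 0, 0, 0], [1, 0, 0, 0, 0], [1, 0, 0, 0, 0]]
  ]
}}

```text
time_s: 18.7
tcp_pos: [0.4695, -0.3327, 0.0629]
ee_rot: [[-0.908, -0.419, 0.001], [-0.419, 0.908, -0.001], [-0.001, -0.001, -1.0]]
wrist_force: [-0.8, 1.9, 5.8]
gripper_width: 0.682
```

>>> {"api": "play_rows", "payload": {
  "targets": [
    [[1, 0, 0, 0.008, 0], [1, 0, 0, 0.028, 0], [1, 0, 0, 0.052, 0], [1, 0.001, 0.008, 0.066, 0], [1, 0.005, 0.03, 0.07, 0]]
  ]
}}

```text
time_s: 19.12
tcp_pos: [0.4752, -0.3045, 0.1347]
ee_rot: [[-0.909, -0.416, 0.004], [-0.416, 0.909, -0.002], [-0.003, -0.004, -1.0]]
wrist_force: [0.8, 0.2, -0.4]
gripper_width: 0.682
```

>>> {"api": "play_rows", "payload": {
  "targets": [
    [[1, 0.006, 0.035, 0, 0], [1, 0.013, 0.072, 0, 0], [1, 0.02, 0.11, 0, 0], [1, 0.027, 0.147, 0, 0], [1, 0.033, 0.182, 0, 0]]
  ]
}}

```text
time_s: 19.53
tcp_pos: [0.5068, -0.1188, 0.1319]
ee_rot: [[-0.908, -0.418, -0.001], [-0.418, 0.908, 0.0], [0.0, 0.0, -1.0]]
wrist_force: [-0.1, 0.4, -1.4]
gripper_width: 0.683
```

>>> {"api": "play_rows", "payload": {
  "targets": [
    [[1, 0.005, 0.028, 0, 0], [1, 0.0075, 0.04, -0.005, 0], [1, 0.0075, 0.04, -0.025, 0], [1, 0.0075, 0.04, -0.045, 0], [1, 0.0075, 0.04, -0.055, 0]]
  ]
}}

```text
time_s: 19.95
tcp_pos: [0.5128, -0.0806, 0.0747]
ee_rot: [[-0.908, -0.418, -0.005], [-0.418, 0.908, 0.0], [0.004, 0.002, -1.0]]
wrist_force: [-1.1, 0.8, -2.9]
gripper_width: 0.677
```

>>> {"api": "play_rows", "payload": {
  "targets": [
    [[1, 0, 0, -0.002, 0], [1, 0, 0, -0.002, 0], [1, 0, 0, -0.002, 0]]
  ]
}}

```text
time_s: 20.2
tcp_pos: [0.5152, -0.0811, 0.0756]
ee_rot: [[-0.908, -0.418, 0.001], [-0.418, 0.908, -0.0], [-0.001, -0.001, -1.0]]
wrist_force: [0.7, 0.1, -1.7]
gripper_width: 0.683
```

Run:
```python
from h import *
s=sense();print(s['time_s'],s['tcp_pos'],s['gripper_width'],s['wrist_force'])
a=capture("wrist")[180:290,210:430]
b=capture("scene")[190:290,225:325]
f=np.zeros((600,800,3),np.uint8); f[:275,:550]=cv2.resize(a,(550,275),interpolation=cv2.INTER_CUBIC); f[280:600,:320]=cv2.resize(b,(320,320),interpolation=cv2.INTER_CUBIC)
cv2.imwrite("pics/b8.png",f)
u,v=proj("wrist",(.515,-.0805,.013));print((u-210)*2.5,(v-180)*2.5)
u,v=proj("scene",(.515,-.0805,.013));print((u-225)*3.2,(v-190)*3.2+280)
```

```text
20.2 [ 0.51523795 -0.08106734  0.07558493] 0.6827525459829975 [ 0.69143036  0.07519222 -1.71798935]
287.5 208.25000000000003
160.0 466.56000000000006
```

View pics/b8.png

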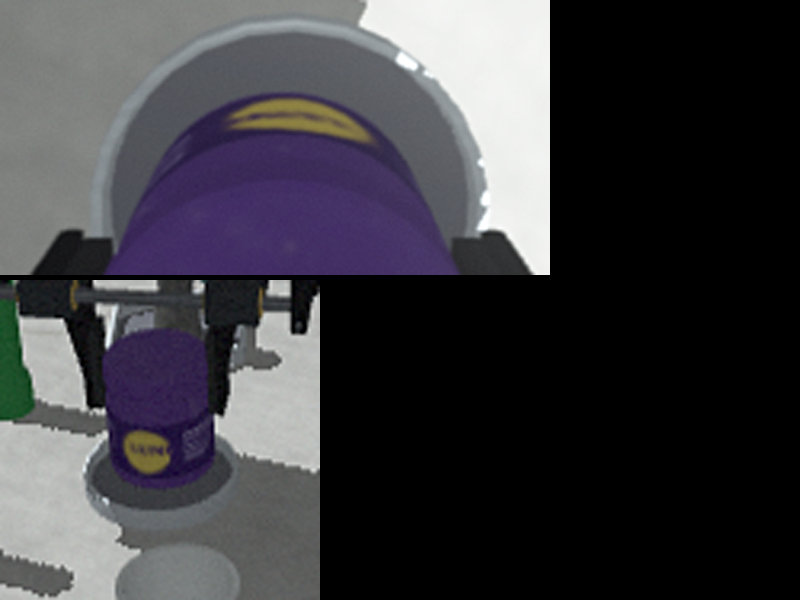

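The jar is over the round tray (jar midline 283, rim midline 290, so about 1.5 mm off). Small nudge, then lower.

>>> {"api": "play_rows", "payload": {
  "targets": [
    [[1, -0.0004, 0.001, -0.004, 0], [1, -0.0004, 0.001, -0.008, 0], [1, -0.0004, 0.001, -0.0105, 0], [1, -0.0004, 0.001, -0.0115, 0], [1, -0.0004, 0.001, -0.0115, 0]]
  ]
}}

```text
time_s: 20.72
tcp_pos: [0.5141, -0.0796, 0.0639]
ee_rot: [[-0.908, -0.419, -0.001], [-0.419, 0.908, -0.0], [0.001, 0.0, -1.0]]
wrist_force: [-1.5, 0.7, 3.2]
gripper_width: 0.676
```

>>> {"api": "play_rows", "payload": {
  "targets": [
    [[1, 0, 0, -0.001, 0], [1, 0, 0, -0.001, 0], [1, 0, 0, -0.001, 0]]
  ]
}}

```text
time_s: 20.97
tcp_pos: [0.5141, -0.0796, 0.0639]
ee_rot: [[-0.908, -0.419, -0.0], [-0.419, 0.908, -0.0], [0.0, -0.0, -1.0]]
wrist_force: [-4.3, 2.0, 10.5]
gripper_width: 0.681
```

>>> {"api": "play_rows", "payload": {
  "targets": [
    [[0.7, 0, 0, 0.001, 0], [0.4, 0, 0, 0.001, 0], [0.2, 0, 0, 0.001, 0], [0, 0, 0, 0.001, 0], [0, 0, 0, 0.001, 0]]
  ]
}}

```text
time_s: 21.38
tcp_pos: [0.5144, -0.0796, 0.0634]
ee_rot: [[-0.908, -0.419, 0.0], [-0.419, 0.908, -0.0], [-0.0, -0.0, -1.0]]
wrist_force: [-0.6, -0.5, -1.1]
gripper_width: 0.829
```

>>> {"api": "play_rows", "payload": {
  "targets": [
    [[0, 0, 0, 0.012, 0], [0, 0, 0, 0.035, 0], [0, 0, 0, 0.07, 0], [0, 0, 0, 0.11, 0], [0, 0, 0, 0.14, 0]]
  ]
}}

```text
time_s: 21.8
tcp_pos: [0.515, -0.0798, 0.2063]
ee_rot: [[-0.908, -0.419, 0.002], [-0.419, 0.908, -0.0], [-0.002, -0.001, -1.0]]
wrist_force: [0.7, -0.2, 0.5]
gripper_width: 0.999
```

>>> {"api": "play_rows", "payload": {
  "targets": [
    [[0, -0.008, -0.03, 0, 0], [0, -0.018, -0.068, 0, 0], [0, -0.028, -0.106, 0, 0], [0, -0.038, -0.144, 0, 0], [0, -0.048, -0.182, 0, 0]]
  ]
}}

```text
time_s: 22.22
tcp_pos: [0.4657, -0.2631, 0.2036]
ee_rot: [[-0.908, -0.419, 0.0], [-0.419, 0.908, -0.0], [-0.0, -0.0, -1.0]]
wrist_force: [0.7, 0.1, -0.3]
gripper_width: 1.0
```

>>> {"api": "play_rows", "payload": {
  "targets": [
    [[0, -0.015, -0.035, 0, 0], [0, -0.032, -0.07, 0, 0], [0, -0.05, -0.105, 0, 0], [0, -0.068, -0.14, 0, 0], [0, -0.085, -0.17, 0, 0]]
  ]
}}

```text
time_s: 22.63
tcp_pos: [0.38, -0.4337, 0.2032]
ee_rot: [[-0.908, -0.418, -0.0], [-0.418, 0.908, -0.0], [0.0, -0.0, -1.0]]
wrist_force: [1.0, -0.3, -0.3]
gripper_width: 1.001
```

>>> {"api": "play_rows", "payload": {
  "targets": [
    [[0, -0.015, -0.035, 0, 0], [0, -0.032, -0.07, 0, 0], [0, -0.05, -0.105, 0, 0], [0, -0.05, -0.105, 0, 0], [0, -0.05, -0.105, 0, 0]]
  ]
}}

```text
time_s: 23.05
tcp_pos: [0.3297, -0.5381, 0.2024]
ee_rot: [[-0.91, -0.415, -0.001], [-0.415, 0.91, 0.001], [0.0, 0.001, -1.0]]
wrist_force: [0.4, -0.2, 0.4]
gripper_width: 1.0
```

Run:
```python
from h import *
s=sense();print(s['time_s'],s['tcp_pos'],s['wrist_force'])
t=capture("top")[145:345,185:450];cv2.imwrite("pics/t9.png",cv2.resize(t,None,fx=3,fy=3,interpolation=cv2.INTER_CUBIC))
for n,p in dict(hexc=(.652,-.001,.013),torchtop=(.652,-.001,.114),sq=(.633,-.227,.013),btop=(.633,-.227,.079),round=(.515,-.0805,.013),jtop=(.515,-.0805,.077)).items():
    u,v=proj("top",p);print(n,round((u-184.67)*3),round((v-144.67)*3))
```

```text
23.05 [ 0.32974404 -0.5380845   0.20235452] [ 0.42111321 -0.19228341  0.39651052]
hexc 120 113
torchtop 94 65
sq 470 151
btop 477 124
round 235 326
jtop 226 311
```

View pics/t9.png

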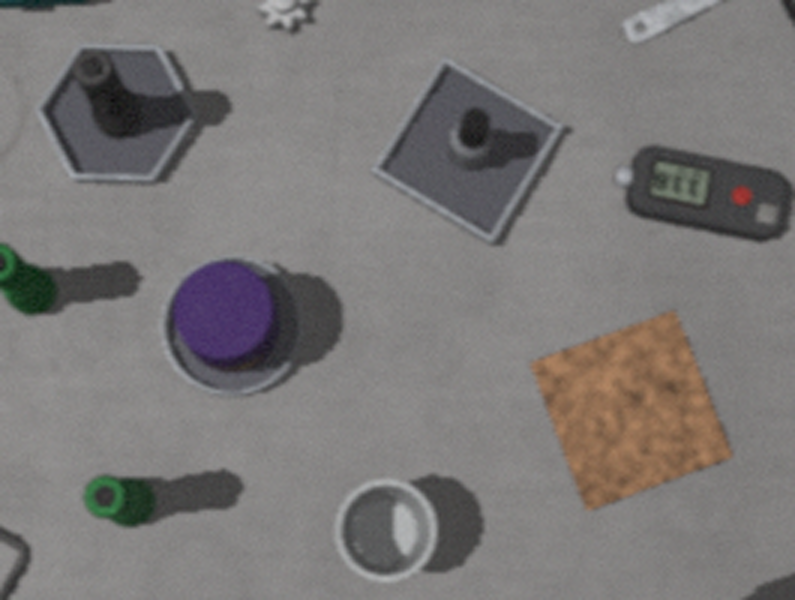

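All three are upright and centred. Tops are at jar (224,312), torch (93,67) and bottle (476,124), within 2 px (about 1 mm) of the predicted centres. Cup, knob and gauge are unmoved.

```bash
python3 -c "
from station import *
print(finish_job())"
```

```text
the job is handed in; nothing more can be done
None
```

The job is done and handed in: the purple jar is in the round tray, the touch-up bottle in the square tray and the torch in the six-sided tray, all standing upright. The jar waited on the cork mat to free the square tray. Then I moved the bottle, the torch and finally the jar into place. It took about 23 s of robot time.

**Last checks:** In the final top view each object's top was within about 1 mm of where it should be for its tray's centre. The measuring cup, star knob, paint gauge and green torches look unmoved, and the arm was clear with the gripper empty. Contact forces I read at the end of each move stayed at about 11 N or below.

**Disagreements:** While I was placing the bottle, the wrist and scene cameras differed by about 5 mm on where its base was. I set it down at the average, and the final top view agreed with that. No check failed.

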